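# Start the bain-marie heating before service

### The job

Get the bain-marie heating before service: put the loose lid fully home on the pan that has none, without dropping it, turn the heat dial to mark 5 (five clicks clockwise from off) and turn the main switch on. Leave the chopping board, the milk jug and the sauce bottle where they stand.

Things in the scene. Friction and masses are not known exactly. Their poses are not given: they have to be found in the camera images.
- bain_marie: Fixed steel food warmer 415 mm deep, 380 wide. Origin: on the counter, middle of its front edge; x to its back, y to its left. Front: control panel sloping up and back at 30 degrees from level (135 mm high at the front edge, 190 mm at 95 mm behind it), round heat dial on its left half, main switch on its right. Behind: flat deck 190 mm high with two pans side by side, one covered, one open.
- lid_handle (a point): Middle of the loose dark steel lid's black handle: bar 100 mm long (x), 12 thick (y), 18 high, 47 mm above the counter, 24 mm free under it. The lid lies flat left or right of the bain-marie: 256 (x) x 154 (y) mm, about 0.45 kg, balanced, alike either way round; skirt below 232 x 129, 8 mm deep, drops inside the pan.
- pan_mouth (a point): Centre of the open pan's mouth, level with its rim top, 193 mm above the counter; the left or the right pan. x along its 265 mm length, y along its 162 mm width, z up. Mouth inside 241 x 138 mm: 4.5 mm of room round the lid's skirt. Lid fully home: handle middle 39 mm above this point (47 mm if its skirt still stands on the rim). The other pan's lid handle stands as high, 170 mm away along y.
- dial_grip (a point): Heat dial: black knob, skirt 64 mm across, 8 thick; across it a bar grip 60 mm long, 14 thick, 9 to 41 mm above the panel, white line on its pointer end. The point is on the turning axis, 30 mm out from the panel: pinch the bar here. z straight out of the panel along the axis (30 degrees off vertical, towards the robot), x along the bar to the pointer end, y across the bar.
- heat_dial (a joint): Heat dial, 0 to 4.19 rad, growing clockwise as one looks at the panel. A click every 0.524 rad (30 degrees): 0 is off, pointer at the long mark (120 degrees left of straight up the slope); then eight short marks; mark 5 is 2.618 rad (30 degrees right of straight up). About 0.06 Nm over a click; let go, it drops into the nearest click. Starts between off and mark 2.
- switch_grip (a point): Main switch: black lever handle 75 mm long, 18 thick, top 46 mm above the panel, on a grey 84 mm square plate 6 mm thick and a 46 mm boss to 12 mm. The point is on its turning axis, 35 mm out from the panel: pinch here. Handle reaches 24 mm behind the axis and 51 mm ahead to its pointer end (12 thick, white line). z straight out of the panel, x along the handle to the pointer, y across it.
- main_switch (a joint): Main switch: 0 off (pointer to the left), 1.571 on (pointer straight up the slope, away from the robot), growing clockwise as one looks at the panel. Snap action: about 0.13 Nm to start it; past half-way (0.8 rad) it snaps on to the far stop by itself. Starts off.
- board: Wooden chopping board 250 x 170 x 18 mm lying flat; not part of the job, leave it alone. Origin at the centre of its underside.
- milk_jug: Steel milk jug, 84 mm across, 110 mm high, handle at one side; not part of the job, leave it alone. Origin at the centre of its underside.
- sauce_bottle: Amber bottle, 64 mm across, 200 mm high; not part of the job, leave it alone. Origin at the centre of its underside.

How it is judged:
By the outcome, as a careful person would: the job done as asked, in the order asked, and still so for the second after the job is handed in, with the robot touching nothing.
It also fails if it takes over 72 s, if anything falls off the work surface, if the arm or the gripper's body presses on something with over 40 N, if the wrist force passes 120 N, or if a joint passes its speed limit or range.

### The arm

A 6-joint arm with a two-finger parallel gripper is mounted at the origin on the work surface. World frame = base frame: x ahead of the robot, y to its left, z up, the work surface at z = 0. Lengths are in m, angles in rad, forces in N, time in s.
With the tool pointing down it reaches from about 0.35 to 0.975 m from the base axis. Payload 7.1 kg.
Tool frame: the origin (TCP) lies midway between the tips of the shut fingers; the grasp point (between the pads) lies 19 mm behind it; z points along the fingers, y is the line along which they close (so a half turn about z gives the same grasp; the last joint's range is limited). The gripper opens to 88 mm and grips with 3 to 60 N. Pads are 20 mm wide; open, the fingers measure 115 mm over their backs; the gripper's body (75 mm by 178 mm) begins 61 mm behind the grasp point.
Start: joints at [1.246, 0.423, 1.63, -0, 1.089, -0.019], TCP at [0.188, 0.596, 0.223] pointing down, gripper open.
Joint ranges: [-3, 3], [-0.9, 2.11], [0.09, 2.58], [-1.31, 4.45], [0.11, 2.69], [-2.54, 2.54]. Speed limits (rad/s): [2.39, 2.39, 3.01, 3.14, 3.14, 3.14].

### API

Orientations are given as a unit quaternion [w, x, y, z].
In Python, from station import move_pose, movel, movej, command_gripper, wait, inverse_kinematics, read_camera, camera_info, MotionError, job_done, get_time, get_joint_pos, get_qvel, get_effort, get_tcp_pos, get_ee_rot, get_ft_force, get_ft_torque, get_grip_width, get_finger_force gives the robot as it stands. Calls block until the motion is done:
- move_pose(position, orientation): joint-space move of the TCP to a pose.
- movel(position, frame=None, v=0.15, until_force=None): straight line of the TCP; frame=None keeps the orientation; v is the mean speed in m/s. With until_force (N) it stops when the force on the tool has changed by that much, and returns True; else False.
- movej(angles): joint-space move.
- command_gripper(opening): opening from 0.0 (shut) to 1.0 (fully open); the grip force is fixed at half the most; returns when the fingers have stopped.
- wait(seconds).
- inverse_kinematics(position, orientation): joint angles nearest the present ones, or None.
- read_camera(name): name is "scene" or "top" or "wrist"; returns the picture (420x560x3 uint8, red, green, blue); there is no depth.
- camera_info(name): a dict with "intrinsics" (3x3 intrinsics, pixels), "T" (4x4, takes a point from camera to world coordinates); the wrist camera has in their place "tool_from_camera" (4x4, takes a point from camera to tool coordinates, whose origin is the TCP and whose axes are the flange's). Camera axes: x right, y up, looking along -z (the intrinsics and any distortion apply to the point x, -y, -z); pixel columns grow to the right and rows downward; lengths in m; the calibration is good to about 2 mm. The wrist camera is an equidistant fisheye: a pixel r from the principal point sees the ray r / f radians off the axis. A picture is of the moment at which its call begins: read the wrist's pose just before it. camera_info takes no time and is no camera call.
A pose or a line that the arm cannot do raises MotionError and nothing moves.
- job_done(): hands the job in; it is judged then, once.
Readings, each from a call of its own:
- get_time(): time.
- get_joint_pos(): joint angles.
- get_qvel(): joint speeds.
- get_effort(): joint torques, N m.
- get_tcp_pos(): TCP position.
- get_ee_rot(): TCP orientation.
- get_ft_force(): force on the tool from outside, world axes, zero at the start.
- get_ft_torque(): the same for the moment, N m.
- get_grip_width(): opening from 0.0 (shut) to 1.0 (fully open).
- get_finger_force(): force on a finger pad.
Only numpy, scipy, OpenCV 4.12 (cv2) and the standard library are available. Lean on these libraries where they do the work, as an engineer would, in place of code of your own. Each camera call takes 0.05 s, during which the arm holds its last target. There are 200 camera calls.

## Working session

There is one attempt and no reset: what is moved stays moved. The work goes in short steps, each a Python script; the robot and the scene stay as the last script left them, time stands still between calls to the robot, and variables do not carry over. Pictures are saved under pics/ and viewed, at most 12 in all, crops included, and the job is handed in when it is done.

```bash
ls; mkdir -p pics; python3 - <<'E'
from station import *
import cv2,numpy as np
for n in("scene","top"):
    cv2.imwrite(f"pics/{n}0.png",read_camera(n)[:,:,::-1])
    i=camera_info(n);print(n,{k:np.round(v,4).tolist() if not isinstance(v,str) else v for k,v in i.items()})
print(camera_info("wrist"),get_time(),get_ee_rot())
E
```

```text
pics
scene {'intrinsics': [[411.2097, 0.0, 278.2942], [0.0, 411.2097, 215.7111], [0.0, 0.0, 1.0]], 'T': [[-0.8695, -0.3745, 0.3221, 0.8648], [0.4935, -0.6334, 0.596, 0.5661], [-0.0192, 0.6772, 0.7355, 0.8647], [0.0, 0.0, 0.0, 1.0]]}
top {'intrinsics': [[455.8842, 0.0, 273.3075], [0.0, 455.8842, 200.2221], [0.0, 0.0, 1.0]], 'T': [[-0.0246, 0.9875, -0.156, 0.3735], [-0.9995, -0.0271, -0.0133, -0.0018], [-0.0174, 0.1556, 0.9877, 1.4057], [0.0, 0.0, 0.0, 1.0]]}
{'intrinsics': array([[325.1922621 ,   0.        , 282.08104933],
       [  0.        , 325.1922621 , 208.72970789],
       [  0.        ,   0.        ,   1.        ]]), 'tool_from_camera': array([[ 3.21183414e-04,  9.60959833e-01,  2.76687723e-01,
         7.62837269e-02],
       [ 9.99999708e-01, -1.16707378e-04, -7.55480638e-04,
         9.14910682e-04],
       [-6.93695049e-04,  2.76687885e-01, -9.60959590e-01,
        -1.61447836e-01],
       [ 0.00000000e+00,  0.00000000e+00,  0.00000000e+00,
         1.00000000e+00]])} 0.1 [-1.16847327e-04  1.52292791e-01  9.88335183e-01 -6.76767479e-04]
```

View pics/top0.png

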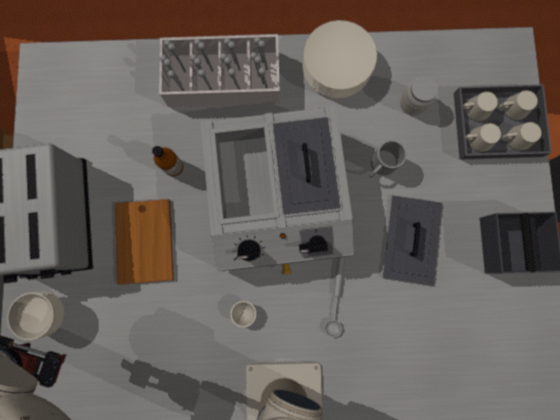

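View pics/scene0.png

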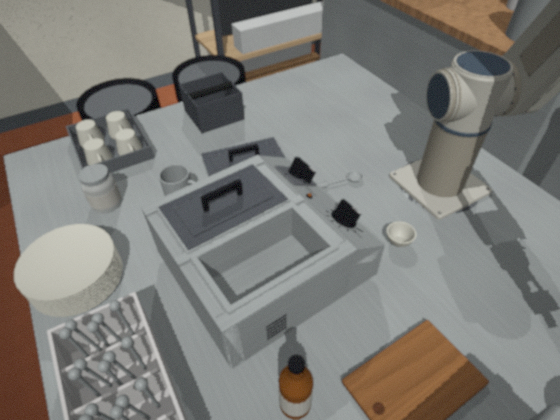

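Top view: the lid lies to the right (handle about 416,240), the open pan is the left one (about 245,175), the dial is at (249,250) and the switch at (317,244). The bottle, board and jug are clear of the front.

```bash
cat > h.py <<'E'
from station import *
import numpy as np, cv2
from scipy.spatial.transform import Rotation as R
def q(r): return r.as_quat(scalar_first=True)
def ray(name,px,pose=None):
    i=camera_info(name);K=np.array(i["intrinsics"])
    u=(px[0]-K[0,2])/K[0,0]; v=(px[1]-K[1,2])/K[1,1]
    if name=="wrist":
        th=np.hypot(u,v); s=np.sin(th)/max(th,1e-9); d=np.array([u*s,-v*s,-np.cos(th)])
        T=pose@np.array(i["tool_from_camera"])
    else:
        d=np.array([u,-v,-1]); T=np.array(i["T"])
    return T[:3,3],T[:3,:3]@d
def onplane(name,px,z,pose=None):
    o,d=ray(name,px,pose); return o+d*(z-o[2])/d[2]
def pose():
    T=np.eye(4);T[:3,:3]=R.from_quat(get_ee_rot(),scalar_first=True).as_matrix();T[:3,3]=get_tcp_pos();return T
def proj_w(P,pose):
    i=camera_info("wrist");K=i["intrinsics"];T=np.linalg.inv(pose@i["tool_from_camera"]);p=T[:3,:3]@P+T[:3,3]
    d=np.array([p[0],-p[1],-p[2]]);r=np.hypot(d[0],d[1]);th=np.arctan2(r,d[2])
    return K[:2,2]+K[0,0]*th*d[:2]/max(r,1e-9)
def down(yaw): # tool x axis heading yaw, tool z down
    c,s=np.cos(yaw),np.sin(yaw); return R.from_matrix(np.array([[c,s,0],[s,-c,0],[0,0,-1]]))
def snap(n):
    p=pose(); im=read_camera("wrist"); cv2.imwrite(f"pics/{n}.png",im[:,:,::-1]); np.save(f"pics/{n}.npy",p); return p
E
python3 - <<'E'
from h import *
for n,px,z in [("handle",(416,240),.047),("h_f",(414,254),.05),("h_b",(418,225),.05),("FL",(218,268),.135),("FR",(353,254),.135),("BL",(203,120),.19),("BR",(336,109),.19),("dial",(249,250),.19),("switch",(317,244),.19),("pan",(246,174),.193),("jug",(390,155),.11),("bottle",(159,152),.2)]:
    print(n,onplane("top",px,z).round(3))
d=pose();print(R.from_matrix(d[:3,:3]).as_matrix().round(2))
E
```

```text
handle [ 0.457 -0.403  0.047]
h_f [ 0.416 -0.393  0.05 ]
h_b [ 0.501 -0.411  0.05 ]
FL [0.389 0.173 0.135]
FR [ 0.418 -0.201  0.135]
BL [0.797 0.205 0.19 ]
BR [ 0.817 -0.166  0.19 ]
dial [0.433 0.082 0.19 ]
switch [ 0.445 -0.098  0.19 ]
pan [0.639 0.087 0.193]
jug [ 0.702 -0.327  0.11 ]
bottle [0.706 0.324 0.2  ]
[[-0.95  0.3  -0.  ]
 [ 0.3   0.95 -0.  ]
 [ 0.   -0.   -1.  ]]
```

```bash
python3 - <<'E'
from h import *
move_pose([.50,-.02,.45],q(down(np.pi+.078))); snap("w1")
move_pose([.45,-.38,.27],q(down(np.pi-.2))); snap("w2")
print(get_time(),get_joint_pos())
E
```

```text
4.275 [-7.19731495e-01  3.18623298e-01  1.66784241e+00  2.72593897e-04
  1.15377591e+00 -2.09208943e+00]
```

View pics/w1.png

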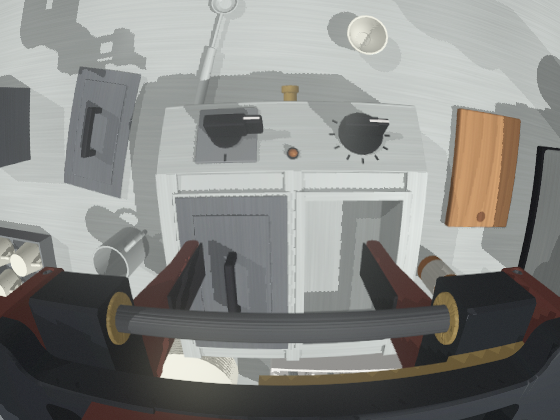

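View pics/w2.png

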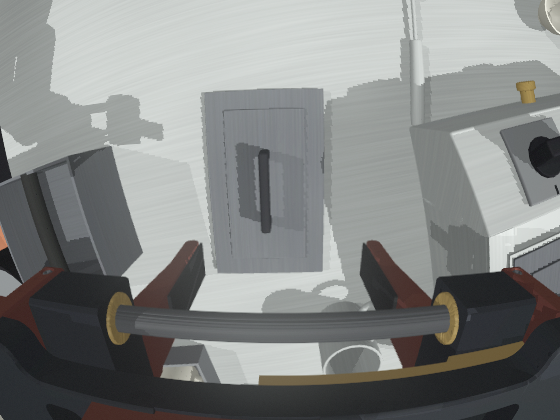

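w1 shows the switch at about (228,128), pointing left, the dial at about (360,133) with its pointer to the left, and the open pan behind it with its far end hidden. w2 shows the lid with corners (202,93), (322,88), (322,271) and (212,273) and handle from (265,150) to (266,232). I need one better view of the pan.

```bash
python3 - <<'E'
from h import *
p=np.load("pics/w2.npy")
for n,px,z in [("RL",(202,93),.014),("b",(322,88),.014),("c",(322,271),.014),("d",(212,273),.014),("h1",(265,150),.056),("h2",(266,232),.056)]:
    print(n,onplane("wrist",px,z,p).round(4))
move_pose([.70,.05,.42],q(down(np.pi+.078))); snap("w3")
im=cv2.imread("pics/w3.png"); cv2.imwrite("pics/w3c.png",cv2.resize(im[0:280,130:500],None,fx=2.1,fy=2.1,interpolation=cv2.INTER_CUBIC))
im=cv2.imread("pics/w1.png"); cv2.imwrite("pics/w1c.png",cv2.resize(im[90:190,150:430],None,fx=2.8,fy=2.8,interpolation=cv2.INTER_CUBIC))
E
```

```text
RL [ 0.3223 -0.4575  0.014 ]
b [ 0.3485 -0.306   0.014 ]
c [ 0.5978 -0.3491  0.014 ]
d [ 0.5704 -0.507   0.014 ]
h1 [ 0.4095 -0.3901  0.056 ]
h2 [ 0.5081 -0.41    0.056 ]
```

View pics/w3c.png

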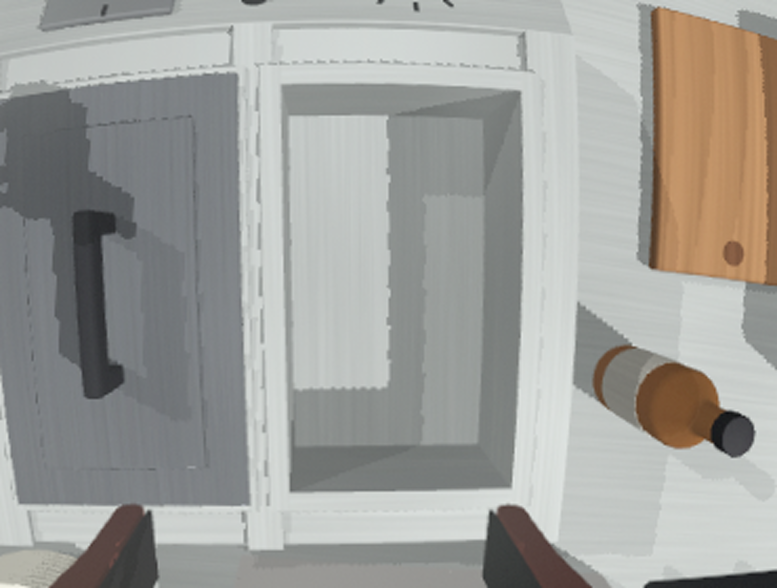

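View pics/w1c.png

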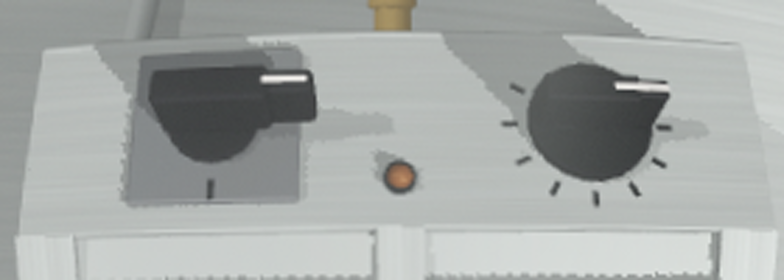

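w3c: open pan mouth corners are at (281,84), (522,91), (513,488) and (290,492) in the crop. w1c: the switch points left (off), and the dial bar is parallel to the mark 7 to mark 1 line, so it looks to be at mark 1. I'll check this numerically.

```bash
python3 - <<'E'
from h import *
p=np.load("pics/w3.npy")
C=np.array([onplane("wrist",(a/2.1+130-.26,b/2.1-.26),.193,p) for a,b in [(281,84),(522,91),(513,488),(290,492)]])
print("mouth",C.round(4).tolist(),C.mean(0).round(4)); e=(C[2]+C[3]-C[0]-C[1])/2; w=(C[1]+C[2]-C[0]-C[3])/2
print("len",np.linalg.norm(e),"wid",np.linalg.norm(w),"yaw",np.degrees(np.arctan2(e[1],e[0])),np.degrees(np.arctan2(-w[0],w[1])))
p=np.load("pics/w1.npy"); f=lambda a,b:(a/2.8+150-.32,b/2.8+90-.32)
F=[onplane("wrist",f(*x),.135,p) for x in [(43,50),(742,43)]];B=[onplane("wrist",f(*x),.19,p) for x in [(20,232),(772,228)]]
print("front",np.round(F,4).tolist(),"back",np.round(B,4).tolist())
o=(F[0]+F[1])/2; y=F[1]-F[0]; yaw=np.arctan2(-y[0],y[1]); print("yaw",np.degrees(yaw),"w",np.linalg.norm(y),"o",o.round(4))
yaw=.5*yaw+.5*np.arctan2(e[1],e[0])
b=R.from_euler('z',yaw); s=np.arctan2(55,95); n=b.apply([-np.sin(s),0,np.cos(s)]); up=b.apply([np.cos(s),0,np.sin(s)]); yl=b.apply([0,1,0])
def onp(px,h):
    O,d=ray("wrist",f(*px),p); P=O+d*((o+n*h-O)@n)/(d@n); return np.array([(P-o)@yl,(P-o)@up])
for h,l in [(0,dict(m8=(516,87),m7=(509,124),m6=(523,160),m5=(556,188),m4=(596,198),m3=(634,189),m2=(658,163),m1=(664,128))),(.041,dict(l0=(615,86),l1=(668,89))),(.046,dict(sl0=(262,78),sl1=(306,78),st0=(152,73))),(.006,dict(p0=(145,54),p1=(300,46),p2=(300,203),p3=(124,203)))]:
    for k,x in l.items(): print(k,onp(x,h).round(4))
print("pan local",b.inv().apply(C.mean(0)-o).round(4))
E
```

```text
mouth [[0.531, 0.0152, 0.193], [0.5188, 0.1527, 0.193], [0.7578, 0.1749, 0.193], [0.7702, 0.0372, 0.193]] [0.6445 0.095  0.193 ]
len 0.2401162650647774 wid 0.13814157446583658 yaw 5.295852474163579 5.086700218978027
front [[0.4169, -0.2012, 0.135], [0.3812, 0.1751, 0.135]] back [[0.507, -0.1907, 0.19], [0.4747, 0.1811, 0.19]]
yaw 5.418820821164169 w 0.3780222890778231 o [ 0.399  -0.0131  0.135 ]
m8 [0.0597 0.033 ]
m7 [0.0545 0.0542]
m6 [0.0601 0.0739]
m5 [0.0752 0.0887]
m4 [0.0947 0.0938]
m3 [0.1146 0.0887]
m2 [0.129  0.0744]
m1 [0.1349 0.0546]
l0 [0.0988 0.0544]
l1 [0.1247 0.0549]
sl0 [-0.0619  0.053 ]
sl1 [-0.0421  0.0537]
st0 [-0.1129  0.0475]
p0 [-0.1289  0.0117]
p1 [-0.0487  0.0114]
p2 [-0.0472  0.0979]
p3 [-0.1324  0.095 ]
pan local [0.2544 0.0847 0.058 ]
```

Everything is consistent: mouth 240 x 138 mm, yaw 5.3°, front edge 378 mm wide, dial at mark 1. Picking up the lid.

```bash
python3 - <<'E'
from h import *
Q=q(down(np.pi-.190)); h=np.array([.459,-.401])
move_pose([.55,-.2,.42],q(down(np.pi-.05)))
move_pose([*h,.14],Q)
print("contact",movel([*h,.028],v=.1,until_force=8),get_tcp_pos())
command_gripper(0.0); print("w",get_grip_width(),get_finger_force(),get_ft_force())
movel([*h,.08],v=.08); print(get_ft_force(),get_ft_torque(),get_grip_width())
movel([*h,.34],v=.2)
move_pose([.6445,.095,.34],q(down(np.pi+.0925)))
print(get_tcp_pos(),get_ft_force(),get_ft_torque(),get_grip_width(),get_joint_pos(),get_time())
E
```

```text
contact False [ 0.45938616 -0.40137073  0.028643  ]
w 0.13668267367914233 29.97592806816101 [-0.5168464  -1.04886639 -1.94631495]
[ 0.02399166 -0.19648735 -6.10137123] [ 0.04306362  0.04714596 -0.03585898] 0.13398753953116765
[0.64458542 0.09382212 0.34002491] [ 0.2859013  -0.4876854  -4.63589637] [-0.00821301  0.05211394  0.00257779] 0.13474151112149677 [ 1.26457062e-01  3.59997918e-01  1.44901891e+00 -4.06618635e-04
  1.33261284e+00 -1.53535553e+00] 15.2583
```

```bash
python3 - <<'E'
from h import *
snap("w4")
movel([.6445,.095,.24],v=.1)
print(get_tcp_pos())
print("contact",movel([.6445,.095,.2125],v=.03,until_force=6),get_tcp_pos(),get_ft_force(),get_ft_torque(),get_time())
E
```

```text
[0.64506185 0.09509753 0.24087148]
contact True [0.64425041 0.09497934 0.21299662] [ 0.85731686 -0.21609888  5.16548877] [ 0.00360073 -0.04782064  0.03446036] 17.3
```

View pics/w4.png

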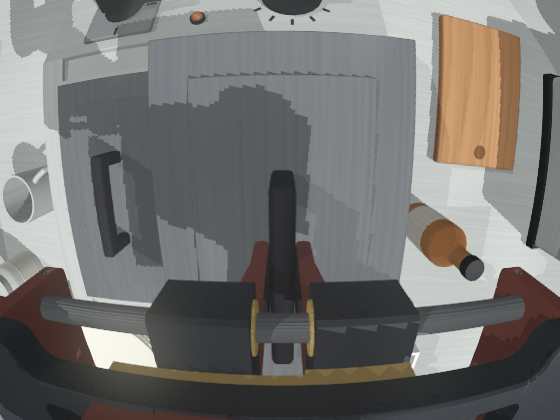

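The lid hangs square in w4, and contact came with the handle at about 0.231 m, which means it is fully home. I'll release it and plan the knobs.

```bash
cat >> h.py <<'E'
o=np.array([.399,-.0131,.135]); yaw=np.radians(5.3)
_b=R.from_euler('z',yaw); _s=np.arctan2(55,95); n=_b.apply([-np.sin(_s),0,np.cos(_s)]); up=_b.apply([np.cos(_s),0,np.sin(_s)]); yl=_b.apply([0,1,0])
def knob_rot(a,flip): # bar a rad clockwise from straight left; tool x along bar (or opposite)
    x=(np.cos(a)*yl+np.sin(a)*up)*(-1 if flip else 1); return R.from_matrix(np.c_[x,np.cross(-n,x),-n])
def tcp(u,v,h): return o+yl*u+up*v+n*(h-.019)
E
python3 - <<'E'
from h import *
command_gripper(0.6); p=get_tcp_pos(); print(get_ft_force())
movel([p[0],p[1],.34],v=.2)
snap("w5")
for nm,u,v,rng in [("dial",.0947,.054,[0,120]),("switch",-.091,.054,[0,90])]:
    for fl in (0,1):
        for a in rng:
            for h in (.031,.12):
                j=inverse_kinematics(tcp(u,v,h),q(knob_rot(np.radians(a),fl))); print(nm,fl,a,h,None if j is None else np.round(j,2))
E
```

```text
[-0.25502776  0.72902224 -0.05413634]
dial 0 0 0.031 [ 0.21  0.09  2.4  -0.42  0.14  0.52]
dial 0 0 0.12 [ 0.23 -0.19  2.39 -0.17  0.43  0.27]
dial 0 120 0.031 None
dial 0 120 0.12 [ 0.23 -0.19  2.39 -0.17  0.43  2.37]
dial 1 0 0.031 None
dial 1 0 0.12 None
dial 1 120 0.031 [ 0.21  0.09  2.4  -0.42  0.14 -0.53]
dial 1 120 0.12 [ 0.23 -0.19  2.39 -0.17  0.43 -0.78]
switch 0 0 0.031 [-0.41  0.14  2.34  0.91  0.31 -1.33]
switch 0 0 0.12 [-0.49 -0.11  2.33  0.56  0.54 -1.01]
switch 0 90 0.031 [-0.41  0.14  2.34  0.91  0.31  0.24]
switch 0 90 0.12 [-0.49 -0.11  2.33  0.56  0.54  0.56]
switch 1 0 0.031 [-0.41  0.14  2.34  0.91  0.31  1.81]
switch 1 0 0.12 [-0.49 -0.11  2.33  0.56  0.54  2.13]
switch 1 90 0.031 None
switch 1 90 0.12 None
```

View pics/w5.png

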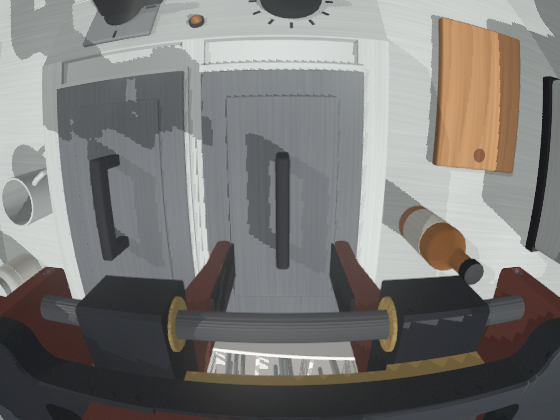

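The lid sits flat and square in w5. Now the dial: joint 6 limits the turn to about 3.8 clicks, and the detent finishes the fourth.

```bash
python3 - <<'E'
from h import *
r=q(knob_rot(0,0)); u,v=.0947,.054
for h in(.2,.16,.12):
    if inverse_kinematics(tcp(u,v,h),r) is not None: break
print("hover",h); move_pose(tcp(u,v,h),r)
print("contact",movel(tcp(u,v,.0315),v=.1,until_force=8),get_tcp_pos()-tcp(u,v,.0315))
command_gripper(0.0); print(get_grip_width(),get_ft_force())
j=np.array(get_joint_pos()); print(j.round(3)); j[5]=min(j[5]+2.094,2.51)
movej(j); print(get_joint_pos()[5],get_ft_force(),get_ft_torque(),get_grip_width())
command_gripper(0.6)
p=get_tcp_pos(); movel(p+n*.09,v=.15)
print(get_joint_pos(),get_time())
r=q(knob_rot(0,0)); u,v=-.091,.054
move_pose(tcp(u,v,.13),r); snap("w6")
im=cv2.imread("pics/w6.png");cv2.imwrite("pics/w6.png",im)
E
```

```text
hover 0.2
contact False [3.14263804e-05 2.39198807e-05 2.10027497e-04]
0.15549091235922427 [-0.68313465 -0.62938603  2.35253866]
[ 0.209  0.092  2.397 -0.419  0.143  0.516]
2.510878070181471 [  6.65121412 -18.44017823   3.08161405] [-2.69937758 -0.89451839 -1.65453749] 0.15546132239810692
[ 0.23056402 -0.19223415  2.38807834 -0.16616879  0.42968407  2.26520758] 26.2667
```

View pics/w6.png

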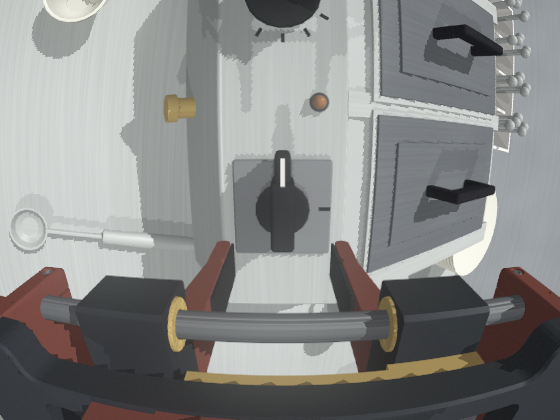

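The gripper is centred on the switch handle (283,205). Because the order matters, I'll confirm the dial before switching on.

```bash
python3 - <<'E'
from h import *
move_pose([.52,.06,.38],q(down(np.pi+.0925))); p=snap("w7")
c=proj_w(o+yl*.0947+up*.054,p); print(c,get_time())
a,b=int(c[0])-75,max(int(c[1])-75,0)
cv2.imwrite("pics/w7c.png",cv2.resize(cv2.imread("pics/w7.png")[b:b+150,a:a+150],None,fx=3,fy=3,interpolation=cv2.INTER_CUBIC)); print(a,b)
E
```

```text
[309.65988269 114.8275453 ] 30.075
234 39
```

View pics/w7c.png

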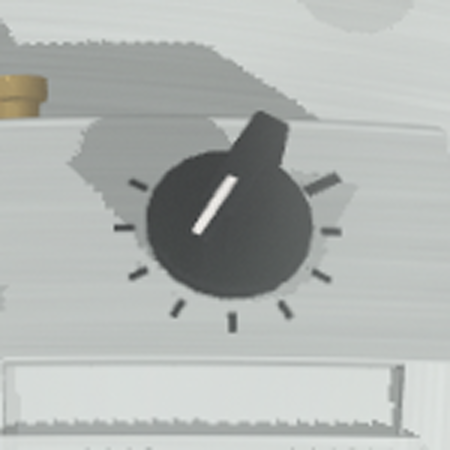

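In w7c the dial's white line runs (235,178) to (195,233), pointing at mark 5 (178,308). Next is the switch.

```bash
python3 - <<'E'
from h import *
u,v=-.091,.054; r=q(knob_rot(0,0))
move_pose(tcp(u,v,.13),r)
print("contact",movel(tcp(u,v,.035),v=.1,until_force=8))
command_gripper(0.0); print(get_grip_width(),get_ft_force())
j=np.array(get_joint_pos()); print(j.round(3)); j[5]+=1.571
movej(j); print(get_ft_force(),get_ft_torque())
command_gripper(0.6)
movel(get_tcp_pos()+n*.1,v=.15)
move_pose([.52,.0,.40],q(down(np.pi+.0925))); p=snap("w8"); print(get_time(),get_ft_force())
cv2.imwrite("pics/w8.png",cv2.imread("pics/w8.png"))
E
```

```text
contact False
0.2025779253691019 [-3.67908871 -1.32045489  4.19907196]
[-0.412  0.126  2.342  0.886  0.318 -1.307]
[-0.21496783 -2.80654837  0.9807952 ] [-0.36148652  0.21250848 -0.40094461]
37.7167 [ 0.53578081  0.02202241 -0.7815328 ]
```

View pics/w8.png

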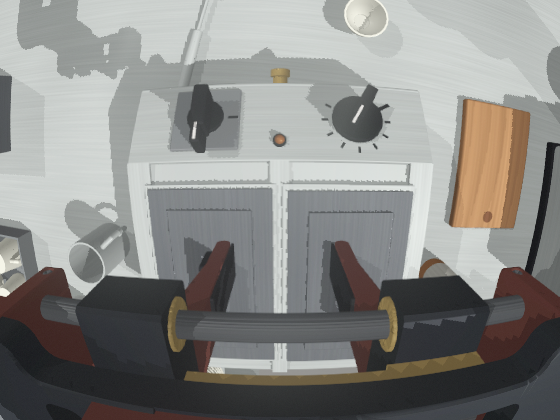

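w8 shows the switch pointing straight up the slope (195,140), the dial at mark 5, both lids seated, and the board, jug and bottle undisturbed.

```bash
python3 -c "
from station import *
print(job_done(),get_time())"
```

```text
the job is handed in; nothing more can be done
the job is handed in; nothing more can be done
```

The lid is fully home on the open pan, the dial is at mark 5, and the main switch is on. I handed the job in at about 38 s, with the board, jug and bottle left where they stood.

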